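Bring a syringe pump's pusher up to the plunger and lock the drive

ROBOT

A 7-joint arm with a two-finger parallel gripper is mounted at the origin on a cart in front of the work surface, level with it; the furniture and walls round the work are solid. World frame = base frame: x ahead of the robot, y to its left, z up, the work surface at z = 0. Lengths are in m, angles in rad, forces in N, time in s.
With the tool pointing down it reaches from about 0.425 to 0.875 m from the base axis. Payload 4.7 kg.
Tool frame: the origin (TCP) lies between the finger pads; the fingertips stand 22 mm ahead of it and the grasp point (between the pads) lies 3 mm ahead of it; z points along the fingers, y is the line along which they close (so a half turn about z gives the same grasp; the last joint's range is limited). The gripper opens to 87 mm and grips with 3 to 60 N. Pads are 19 mm wide; open, the fingers measure 117 mm over their backs; the gripper's body (75 mm by 190 mm) begins 51 mm behind the grasp point.
Start: joints at [-1.226, 0.321, -0.07, 1.45, 0.023, 1.371, -0.057], TCP at [0.211, 0.615, 0.218] pointing down, gripper open.
Joint ranges: [-2.86, 2.86], [-0.3, 2.09], [-1.38, 1.24], [0.06, 2.45], [-1.56, 4.7], [0.09, 2.05], [-2.69, 2.69]. Speed limits (rad/s): [2.57, 2.57, 3.14, 3.14, 3.14, 3.14, 3.14].

INTERFACE

Orientations are given as a rotation vector (axis times angle).
In Python, from bench import ctrl gives the robot as it stands. The module is installed in compiled form; this text tells all that it offers.
- The arm moves only by the tool send_rows, never from a script. Its argument "motion" is a list of rows, each an object with "claw": the opening, from -1 (shut) to 1 (fully open); "slide": the shift along the tool's x, y, z in mm, a list of three; "delta_rot": the turn, a rotation vector about the tool's x, y, z in rad, a list of three. In form: [{"claw": claw, "slide": [x, y, z], "delta_rot": [ax, ay, az]}, ...]. A call has 1 to 5 rows; each row is the pose to reach, as a shift and turn from the pose commanded when the call began, along the tool's axes at that moment; what a row does not reach only later rows make up. A row lasts 1/10 s, in which the tool goes at most 50 mm and 8.59 degrees, less where a joint would pass 70% of its speed; a pose out of reach is approached as far as the arm can. A call with a gripper value outside its range is refused whole. The fingers move at their own pace and stop on an object; "grip_force" is the grip in N (left out, the last holds). Time passes only in rows, so rows that repeat a pose let the fingers close. It gives the time, the measured TCP pose, the force, the opening and the grip force at its end, in the units of the state.
- ctrl.get_state(): the state, without advancing time (a new reading comes with each control period).
- ctrl.get_image(name): name is "scene" or "side" or "wrist"; returns a dict with "color" (400x640x3 uint8, blue, green, red), "fx", "fy", "cx", "cy" (pixels), "pose" (4x4, takes a point from camera to world coordinates). Camera axes: x right, y down, z forward; pixel columns grow to the right and rows downward; lengths in m; the calibration is good to about 2 mm. A picture is of the moment at which its call begins. There is no depth.
- ctrl.close_job(): hands the job in; it is judged then, once.
The state is a dict: "time": time; "joint_positions": joint angles; "qd": joint speeds; "joint_torque": joint torques, N m; "position": TCP position; "tool_rot": TCP orientation; "ft_force": force on the tool from outside, world axes, zero at the start; "torque": the same for the moment, N m; "grip_width": opening from 0.0 (shut) to 1.0 (fully open); "grip_force": force on a finger pad.
Only numpy, scipy, OpenCV 4.12 (cv2) and the standard library are available. Lean on these libraries where they do the work, as an engineer would, in place of code of your own. Each camera call takes 0.05 s, during which the arm holds its last target. There are 200 camera calls.

TASK

Make the syringe pump ready to run: slide its pusher block along the rods until its sensing disc rests against the plunger of the amber syringe - feel for the touch, so as not to push the plunger in and give a dose - and leave it touching. Then swing the red-knobbed drive-lock lever on the pusher right over, away from the robot, to lock the pusher to the lead screw. Do not handle the syringe itself, and leave the bottles and the dish where they stand.

Things in the scene. Friction and masses are not known exactly. Their poses are not given: they have to be found in the camera images.
- syringe_pump: Bench syringe pump, fixed on the bench: white base 150 mm (its x) by 320 mm (its y), deck 62 mm high; two guide rods and a lead screw run along its y, 78 mm high. Origin: centre of the underside. y: along the rods from the pusher towards the syringe (robot's left); x: square to them, away from the robot. All heights given are above the bench.
- syringe: Amber syringe, 27 mm across, blue cap, clamped in the pump. Origin: on its axis at the barrel flange, at x 0, y +24 mm, height 112 mm in the pump's frame. A white plunger sticks out to -y by an amount that differs: the outer face of its 29 mm round thumb rest lies anywhere from y -36 to +4 mm of the pump. About 20 N would push it in.
- pusher (a joint): Way of the black pusher block along the rods, m: 0 is farthest from the syringe, grows towards it (+y), stop at 0.100; starts at 0 to 0.02. Its middle is at pump y = -100 mm + this value. Unlocked, it slides against 2 to 3 N of friction and stays where left. It is 30 mm thick along y, 44 mm wide in x up to 129 mm height, 90 mm wide below 100 mm.
- pusher_grip (a point): Point in the grip on top of the pusher: over the block's middle, at pump x 0, height 145 mm. The grip is a ribbed grey lug 26 mm wide across the rods (pump x), 24 mm along them (pump y), from 127 to 157 mm height. Pinch it from above across the rods, fingers on its -x and +x sides.
- sensor_disc: Round steel sensing disc, 26 mm across, in the pusher's face towards the syringe. Origin: centre of the face that meets the thumb rest, on the syringe axis (height 112 mm), 23 mm to +y of the block's middle. It is sprung: it gives up to 5 mm back into the block at 1.5 N per mm, then is solid. Axes as the pump's.
- lock_lever (a joint): Angle of the drive-lock lever, rad: 0 leans 0.60 from upright to the robot (pump -x), unlocked; grows as it swings to +x; locked at its stop, 1.20, leaning 0.60 to +x. Axis along pump y at x 0, height 100 mm; its plane is 28 mm to -y of the block's middle. Starts at 0 to 0.2, stays where left. From 0.55 on a cam grips the screw (up to 15 N at mid lever) and holds the pusher.
- lever_knob (a point): Centre of the red ball knob, 20 mm across, at the end of the lever, 75 mm from its axis; the lever's rod is 9 mm thick. At lever angle 0 the knob is at pump x -42 mm, height 162 mm; at 1.20 at x +42 mm, same height.
- bottle_amber: Bystander: small amber bottle, 41 mm across, 94 mm high, standing on the bench to the right of the pump. Origin: centre of the underside.
- bottle_milky: Bystander: small pale pink-white bottle, 43 mm across, 99 mm high, to the right of the pump. Origin: centre of the underside.
- bottle_pink: Bystander: clear bottle with pink contents, 48 mm across, 104 mm high, to the left of the pump. Origin: centre of the underside.
- petri_dish: Bystander: closed petri dish, 62 mm across, 14 mm high, to the right of the pump. Origin: centre of the underside.

How it is judged:
On the way, in this order (a step that is already met when the one before it is completed fails the run):
1. the sensing disc rests against the plunger, with the lever still unlocked (contact force between sensor_disc and syringe above 0.25 N and value of joint lock_lever below 0.5 rad), for 0.3 s.
2. the lever is swung over to its locked stop with the disc still touching (contact force between sensor_disc and syringe above 0.25 N and value of joint lock_lever above 1.05 rad), for 0.2 s.
At the end, for the whole second after the job is handed in: The sensing disc rests against the plunger (more than 0.25 N between them), the pusher is at rest, and the lock lever is within 0.15 rad of its locked stop (above 1.05 rad) (all of step 2 and velocity of joint pusher between -0.005 and 0.005 m/s); the robot touches nothing.
It fails at once if the disc presses the plunger with more than 18 N (which would push it in) (contact force between sensor_disc and syringe above 18 N).
It fails at once if the fingers touch the syringe or its plunger (contact force between the fingers and syringe above 1 N).
It fails at once if a bottle or the petri dish is moved by more than 20 mm (distance of any of bottle_amber, bottle_milky, bottle_pink, petri_dish from where it was at the start of the episode above 0.02 m).
It also fails if it takes over 56 s, if anything falls off the work surface, if the arm or the gripper's body presses on something with over 40 N, if the wrist force passes 120 N, or if a joint passes its speed limit or range.

## Working session

There is one attempt and no reset: what is moved stays moved. The work goes in short steps, Python scripts to look and compute and a tool call to move; the robot and the scene stay as the last step left them, time stands still between calls to the robot, and variables do not carry over. Pictures are saved under pics/ and viewed, at most 10 in all, crops included, and the job is handed in when it is done.

Besides the shell and the picture viewer there is one more tool, called after ">>>" as a command line: name --argument value ..., lists and objects as JSON in quotes. send_rows: Moves the arm, as the interface text tells. Its arguments: {"type":"object","properties":{"motion":{"type":"array","items":{"type":"object","properties":{"claw":{"type":"number"},"slide":{"type":"array","items":{"type":"number"}},"delta_rot":{"type":"array","items":{"type":"number"}}}}},"grip_force":{"type":"number"}},"required":["motion"]}

```bash
mkdir -p pics; python3 - <<'E'
from bench import ctrl
import cv2,numpy as np
s=ctrl.get_state()
print({k:np.round(v,3).tolist() for k,v in s.items()})
for n in("scene","side"):
    im=ctrl.get_image(n); cv2.imwrite(f"pics/{n}0.png",im["color"])
    print(n,im["fx"],im["fy"],im["cx"],im["cy"],np.round(im["pose"],3).tolist())
E
```

```text
{'time': 0.0, 'joint_positions': [-1.226, 0.322, -0.07, 1.452, 0.023, 1.371, -0.057], 'qd': [-0.001, 0.001, -0.001, -0.001, 0.0, -0.0, 0.0], 'joint_torque': [0.0, -49.126, -0.404, -31.253, -0.064, 0.043, 0.0], 'position': [0.211, 0.614, 0.217], 'tool_rot': [-0.517, -3.099, 0.003], 'ft_force': [-0.228, 0.799, -0.757], 'torque': [0.036, 0.017, 0.041], 'grip_force': 0.0, 'grip_width': 1.0}
scene 474.9993273764192 474.9993273764192 321.99132485765756 207.8157831717227 [[0.862, -0.374, 0.341, 0.019], [-0.506, -0.614, 0.606, -0.955], [-0.017, -0.695, -0.718, 1.235], [0.0, 0.0, 0.0, 1.0]]
side 389.1137046432678 389.1137046432678 313.0851078021613 202.02542252165304 [[0.997, 0.038, -0.072, 0.589], [0.082, -0.431, 0.899, -0.973], [0.003, -0.902, -0.432, 0.564], [0.0, 0.0, 0.0, 1.0]]
```

View pics/scene0.png

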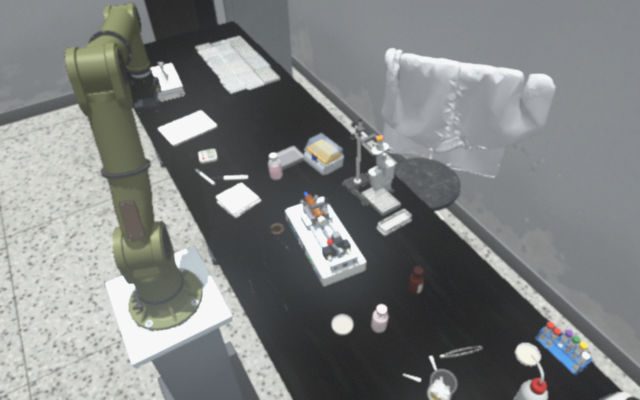

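View pics/side0.png

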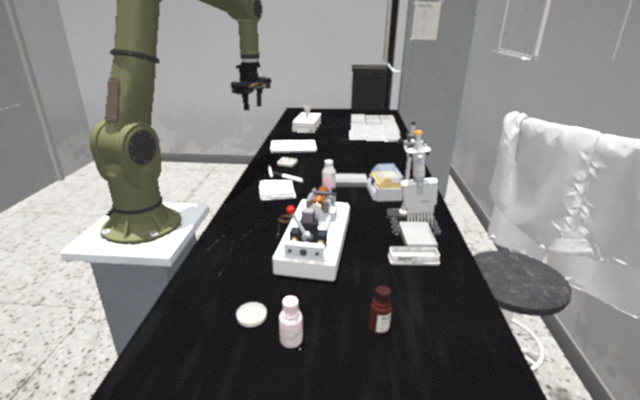

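The scene view shows the white pump around (325,240), with the red knob near (331,241). In the side view the pump is around (315,235) and the knob at (291,210). Next I'll enlarge both and measure the deck.

```bash
cat > h.py <<'E'
import cv2,numpy as np
from bench import ctrl
def ray(im,uv):
    d=np.array([(uv[0]-im["cx"])/im["fx"],(uv[1]-im["cy"])/im["fy"],1.])
    P=np.array(im["pose"]); d=P[:3,:3]@d
    return P[:3,3],d/np.linalg.norm(d)
def plane(im,uv,z):
    o,d=ray(im,uv); return o+d*(z-o[2])/d[2]
def tri(rs):
    A=sum(np.eye(3)-np.outer(d,d) for o,d in rs); b=sum((np.eye(3)-np.outer(d,d))@o for o,d in rs)
    p=np.linalg.solve(A,b); return p,[np.linalg.norm(np.cross(p-o,d)) for o,d in rs]
def proj(im,p):
    P=np.linalg.inv(im["pose"]); q=P[:3,:3]@np.asarray(p)+P[:3,3]
    return np.array([im["fx"]*q[0]/q[2]+im["cx"],im["fy"]*q[1]/q[2]+im["cy"]])
def red(im,box):
    x0,y0,x1,y1=box; h=cv2.cvtColor(im["color"],cv2.COLOR_BGR2HSV)[y0:y1,x0:x1].astype(int)
    m=(((h[...,0]<5)|(h[...,0]>174))&(h[...,1]>160)&(h[...,2]>90)).astype(np.uint8)
    n,l,st,c=cv2.connectedComponentsWithStats(m)
    return [(int(st[i,4]),(c[i]+[x0,y0]).round(1).tolist()) for i in range(1,n) if st[i,4]>5]
E
python3 - <<'E'
from h import *
ims={n:ctrl.get_image(n) for n in("scene","side")}
B={"scene":(275,180,375,290),"side":(265,175,365,285)}
out=[]
for n,im in ims.items():
    x0,y0,x1,y1=B[n]; out.append(cv2.resize(im["color"][y0:y1,x0:x1],(400,440),interpolation=cv2.INTER_CUBIC))
    print(n,red(im,B[n]))
cv2.imwrite("pics/crop0.png",np.hstack(out))
E
```

```text
scene []
side [(67, [290.0, 208.7])]
```

View pics/crop0.png

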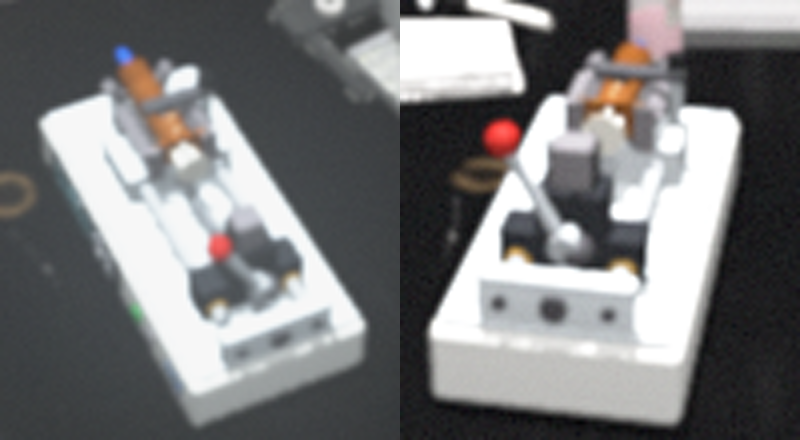

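The enlarged crops show the knob at (330,242) in scene and (290,209) in side. The grip top is at about (337,235) and (308,211), and the white plunger thumb rest at about (322,220) and (316,207). I'll triangulate roughly, then take a closer look with the wrist camera.

```bash
python3 - <<'E'
from h import *
ims={n:ctrl.get_image(n) for n in("scene","side","wrist")}
S,D=ims["scene"],ims["side"]
for k,a,b in(("knob",(330,241.7),(290,208.7)),("grip",(336.7,235.5),(308.2,211)),("thumb",(322,220),(316.2,207.5))):
    print(k,[np.round(v,3).tolist() for v in tri([ray(S,a),ray(D,b)])])
for uv in((285,209.5),(324,281),(366,262)): print("S deck",plane(S,uv,.062).round(3))
for uv in((273,257.5),(337,265),(450-100,203),): print("D deck",plane(D,uv,.062).round(3))
s=ctrl.get_state()
from scipy.spatial.transform import Rotation as R
T=R.from_rotvec(s["tool_rot"]).as_matrix();print(T.round(3).tolist())
W=np.array(ims["wrist"]["pose"]);print("cam in tool",(T.T@(W[:3,3]-s["position"])).round(3),(T.T@W[:3,:3]).round(3).tolist(),ims["wrist"]["fx"])
E
```

```text
knob [[0.474, -0.187, 0.168], [0.002, 0.002]]
grip [[0.513, -0.163, 0.151], [0.0, 0.0]]
thumb [[0.525, -0.052, 0.107], [0.002, 0.002]]
S deck [0.464 0.094 0.062]
S deck [ 0.427 -0.231  0.062]
S deck [ 0.574 -0.237  0.062]
D deck [ 0.438 -0.231  0.062]
D deck [ 0.585 -0.249  0.062]
D deck [0.615 0.074 0.062]
[[-0.946, 0.325, -0.0], [0.325, 0.946, -0.0], [-0.0, -0.0, -1.0]]
cam in tool [ 0.084 -0.    -0.167] [[0.0, -0.953, -0.303], [1.0, 0.0, -0.0], [0.0, -0.303, 0.953]] 300.4383939909699
```

>>> send_rows --motion '[{"claw":1,"slide":[-30,0,-40],"delta_rot":[0,0,0.12]},{"claw":1,"slide":[-80,-10,-83],"delta_rot":[0,0,0.26]},{"claw":1,"slide":[-128,-25,-83],"delta_rot":[0,0,0.4]},{"claw":1,"slide":[-175,-45,-83],"delta_rot":[0,0,0.53]},{"claw":1,"slide":[-220,-66,-83],"delta_rot":[0,0,0.66]}]'

```text
time: 0.85
position: [0.3889, 0.4897, 0.3017]
tool_rot: [1.5, 2.76, 0.003]
ft_force: [1.2, 0.5, -1.0]
grip_width: 0.999
grip_force: 0.0
```

```bash
cat >> h.py <<'E'
from scipy.spatial.transform import Rotation as R
def go(p,yaw):
    """slide mm / delta rot to world p with tool y at angle yaw, tool z down"""
    s=ctrl.get_state(); T=R.from_rotvec(s["tool_rot"]).as_matrix()
    y=np.array([np.cos(yaw),np.sin(yaw),0]); z=np.array([0,0,-1.]); G=np.stack([np.cross(y,z),y,z],1)
    print("t",s["time"],"pos",np.round(s["position"],4),"F",np.round(s["ft_force"],2),"w",round(s["grip_width"],3),s["grip_force"])
    print("slide",(1000*T.T@(np.array(p)-s["position"])).round(1),"rot",R.from_matrix(T.T@G).as_rotvec().round(3))
E
python3 -c "
from h import *
go([0.55,0.24,0.3],0.15);go([0.53,-0.10,0.3],-0.11)"
```

```text
t 0.85 pos [0.3889 0.4897 0.3017] F [ 1.2   0.48 -0.98] w 0.999 0.0
slide [-297.2   -0.6    1.5] rot [ 0.002 -0.001  0.425]
t 0.85 pos [0.3889 0.4897 0.3017] F [ 1.2   0.48 -0.98] w 0.999 0.0
slide [-571.7 -202.3    1. ] rot [ 0.001 -0.001  0.685]
```

>>> send_rows --motion '[{"claw":1,"slide":[-50,0,0],"delta_rot":[0,0,0.08]},{"claw":1,"slide":[-100,0,0],"delta_rot":[0,0,0.17]},{"claw":1,"slide":[-150,0,0],"delta_rot":[0,0,0.26]},{"claw":1,"slide":[-200,0,0],"delta_rot":[0,0,0.35]},{"claw":1,"slide":[-250,0,0],"delta_rot":[0,0,0.43]}]'

```text
time: 1.35
position: [0.5251, 0.2798, 0.3011]
tool_rot: [2.053, 2.378, 0.001]
ft_force: [1.7, 0.4, 0.7]
grip_width: 1.0
grip_force: 0.0
```

```bash
python3 -c "
from h import *
go([0.53,-0.10,0.3],-0.11)"
```

```text
t 1.35 pos [0.5251 0.2798 0.3011] F [1.66 0.39 0.68] w 1.0 0.0
slide [-376.4  -50.7    0.9] rot [ 0.001 -0.001  0.257]
```

>>> send_rows --motion '[{"claw":1,"slide":[-50,-3,0],"delta_rot":[0,0,0.05]},{"claw":1,"slide":[-100,-8,0],"delta_rot":[0,0,0.1]},{"claw":1,"slide":[-150,-15,0],"delta_rot":[0,0,0.15]},{"claw":1,"slide":[-200,-23,0],"delta_rot":[0,0,0.2]},{"claw":1,"slide":[-245,-30,0],"delta_rot":[0,0,0.257]}]'

```text
time: 1.85
position: [0.5309, 0.0324, 0.3011]
tool_rot: [2.34, 2.096, 0.001]
ft_force: [0.9, 0.0, -0.7]
grip_width: 1.004
grip_force: 0.0
```

>>> send_rows --motion '[{"claw":1,"slide":[-45,0,0],"delta_rot":[0,0,0]},{"claw":1,"slide":[-90,0,0],"delta_rot":[0,0,0]},{"claw":1,"slide":[-130,0,0],"delta_rot":[0,0,0]},{"claw":1,"slide":[-130,0,0],"delta_rot":[0,0,0]}]'

```text
time: 2.25
position: [0.5159, -0.1021, 0.3016]
tool_rot: [2.347, 2.085, -0.001]
ft_force: [-0.4, -0.5, -0.6]
grip_width: 0.996
grip_force: 0.0
```

```bash
python3 -c "
from h import *
go([0.53,-0.10,0.3],-0.11)
w=ctrl.get_image('wrist');cv2.imwrite('pics/wrist0.png',w['color'])
print(red(w,(0,0,640,400)))"
```

```text
t 2.25 pos [ 0.5159 -0.1021  0.3016] F [-0.45 -0.51 -0.59] w 0.996 0.0
slide [ 3.8 13.7  1.6] rot [ 0.001  0.002 -0.008]
[(218, [291.1, 265.3])]
```

View pics/wrist0.png

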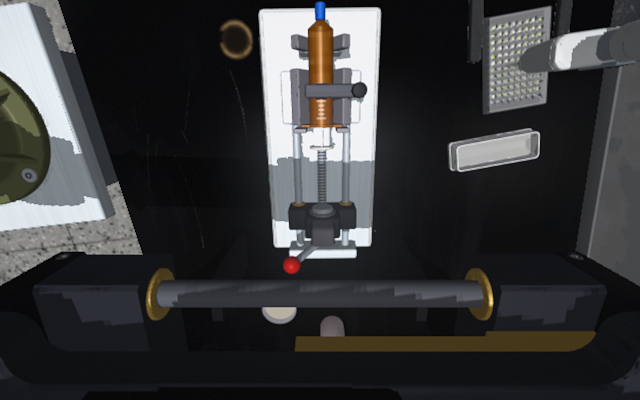

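The wrist view shows the deck's top corners near (260,10) and (382,10) and its lower edge at row ~246. The knob is at (291,265), the grip around (322,210) and the plunger thumb rest around (320,146).

```bash
python3 - <<'E'
from h import *
w=ctrl.get_image('wrist'); g=cv2.cvtColor(w['color'],cv2.COLOR_BGR2GRAY)
L=[];Rr=[]
for v in list(range(25,120,8)):
    r=g[v]>90; c=np.where(r[240:400])[0]+240
    c=c[(c>245)]; L.append(plane(w,(c.min()-.5,v),.062)[:2]); 
    Rr.append(plane(w,(c.max()+.5,v),.062)[:2])
L,Rr=np.array(L),np.array(Rr)
print("wid",np.linalg.norm(L-Rr,axis=1).round(3))
for E in(L,Rr): print(np.polyfit(E[:,1],E[:,0],1))
for u in(285,300,345,365):
    c=np.where(g[:20,u]>90)[0]; print("top",u,c.min(),plane(w,(u,c.min()-.5),.062).round(4))
p=np.median(np.vstack([L,Rr]),0)
cv2.imwrite('pics/wc.png',cv2.resize(w['color'][120:280,260:390],(650,600),interpolation=cv2.INTER_CUBIC) if 0 else cv2.resize(w['color'][120:270,260:390],None,fx=4,fy=4,interpolation=cv2.INTER_CUBIC))
E
```

```text
wid [0.146 0.163 0.147 0.146 0.165 0.146 0.147 0.146 0.146 0.146 0.147 0.146]
[0.01919048 0.45548448]
[0.10341273 0.60265145]
top 285 13 [0.4974 0.0932 0.062 ]
top 300 13 [0.5151 0.0912 0.062 ]
top 345 12 [0.5682 0.0862 0.062 ]
top 365 12 [0.5918 0.0836 0.062 ]
```

View pics/wc.png

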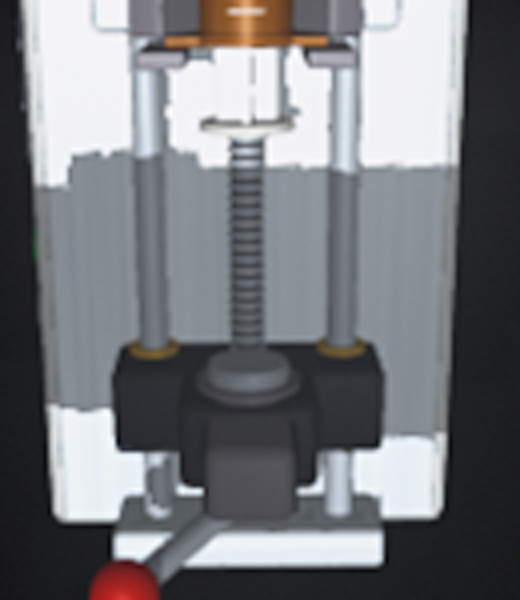

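The crop shows the thumb-rest rim's lower edge at crop (247,139), which is full-image (321.7,154.7). The grip's rear top edge is at crop row 517, which is (322.7,249.2). The lever and knob come out to the lower left.

```bash
python3 - <<'E'
from h import *
w=ctrl.get_image('wrist'); ims={n:ctrl.get_image(n) for n in("scene","side")}
g=cv2.cvtColor(w['color'],cv2.COLOR_BGR2GRAY)
L=[];Rr=[]
for v in list(range(25,120,4)):
    c=np.where(g[v,245:400]>90)[0]+245
    c=c[c<392]; k=np.split(c,np.where(np.diff(c)>3)[0]+1); 
    c=max(k,key=len) if max(map(len,k))>100 else c
    L.append(plane(w,(c.min()-.5,v),.062)[:2]);Rr.append(plane(w,(c.max()+.5,v),.062)[:2])
M=(np.array(L)+Rr)/2
d=np.linalg.norm(np.array(L)-Rr,axis=1); M=M[d<.155]
print("midline",np.polyfit(M[:,1],M[:,0],1))
a=.103; ux=np.array([np.cos(a),-np.sin(a),0]); uy=np.array([np.sin(a),np.cos(a),0])
top=np.mean([plane(w,(300,12.5),.062),plane(w,(345,11.5),.062)],0)
y0=top@uy-.16
for lab,uv,z in(("grip rear",(322.7,249.2),.157),("thumb",(321.7,154.7),.1265),("screw",(321.7,182),.078),("rodL",(260+150/4,195),.078),("rodR",(260+343/4,195),.078),("deck bot",(322,251),.062)):
    p=plane(w,uv,z); print(lab,p.round(4),"pump x",round(p@ux,4),"y",round(p@uy-y0,4))
r=[ray(w,(291.1,265.3)),ray(ims["side"],(290,208.7))]
p,e=tri(r); print("knob",p.round(4),np.round(e,4),p@ux,p@uy-y0)
print("y0",y0,top@ux)
for n in ims: print(n,red(ims[n],(265,175,375,285)))
E
```

```text
midline [0.10625688 0.52905012]
grip rear [ 0.5127 -0.1695  0.157 ] pump x 0.5274 y -0.1029
thumb [ 0.5228 -0.0662  0.1265] pump x 0.5269 y 0.0009
screw [ 0.5186 -0.1103  0.078 ] pump x 0.5272 y -0.0434
rodL [ 0.484  -0.1247  0.078 ] pump x 0.4943 y -0.0613
rodR [ 0.5491 -0.1319  0.078 ] pump x 0.5597 y -0.0618
deck bot [ 0.5074 -0.2203  0.062 ] pump x 0.5274 y -0.154
knob [ 0.4738 -0.1823  0.1643] [0.0012 0.0012] 0.49000649391291606 -0.11961304459841171
y0 -0.012959244954616866 0.5289238406338905
scene []
side [(67, [290.0, 208.7])]
```

```bash
python3 -c "
from h import *
go([0.5135,-0.1576,0.156],-0.104)"
```

```text
t 2.5 pos [ 0.5177 -0.0924  0.3007] F [0.4  0.49 0.84] w 1.002 0.0
slide [-65.3   2.7 144.6] rot [-0. -0.  0.]
```

>>> send_rows --motion '[{"claw":1,"slide":[-35,2,30],"delta_rot":[0,0,0]},{"claw":1,"slide":[-65,3,60],"delta_rot":[0,0,0]},{"claw":1,"slide":[-65,3,90],"delta_rot":[0,0,0]},{"claw":1,"slide":[-65,3,110],"delta_rot":[0,0,0]},{"claw":1,"slide":[-65,3,110],"delta_rot":[0,0,0]}]'

```text
time: 3.0
position: [0.5118, -0.1572, 0.1878]
tool_rot: [-2.331, -2.099, 0.006]
ft_force: [-0.1, 0.5, -0.1]
grip_width: 1.003
grip_force: 0.0
```

```bash
python3 -c "
from h import *
w=ctrl.get_image('wrist');cv2.imwrite('pics/wrist1.png',w['color'])
w=ctrl.get_image('wrist')
go([0.5135,-0.1576,0.156],-0.104)
print([proj(w,p).round(0) for p in([.5135,-.1576,.157],)])"
```

```text
t 3.1 pos [ 0.514  -0.1581  0.1912] F [-0.3  -0.68  0.22] w 1.001 0.0
slide [ 0.4 -0.5 35.2] rot [-0.     0.    -0.001]
[array([321., 226.])]
```

View pics/wrist1.png

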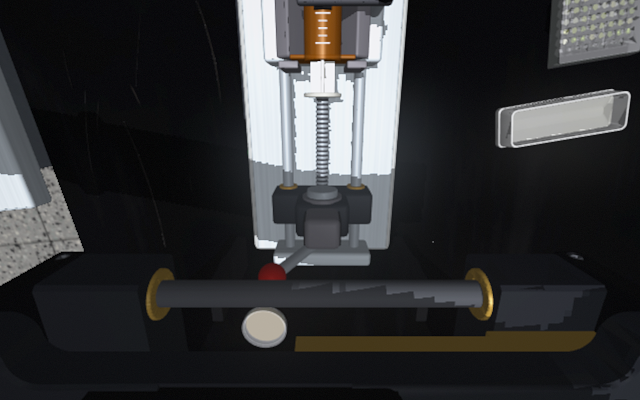

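The grip is centred at about column 322, rows 222-247, right between the fingers. I'll descend and pinch.

>>> send_rows --motion '[{"claw":1,"slide":[-2,0,20],"delta_rot":[0,0,0]},{"claw":1,"slide":[-2,0,35],"delta_rot":[0,0,0]},{"claw":1,"slide":[-2,0,35],"delta_rot":[0,0,0]}]'

```text
time: 3.4
position: [0.5125, -0.1604, 0.1547]
tool_rot: [-2.335, -2.099, 0.002]
ft_force: [-1.0, 0.3, 0.4]
grip_width: 0.996
grip_force: 0.0
```

>>> send_rows --motion '[{"claw":-1,"slide":[0,0,0],"delta_rot":[0,0,0]},{"claw":-1,"slide":[0,0,0],"delta_rot":[0,0,0]},{"claw":-1,"slide":[0,0,0],"delta_rot":[0,0,0]},{"claw":-1,"slide":[0,0,0],"delta_rot":[0,0,0]},{"claw":-1,"slide":[0,0,0],"delta_rot":[0,0,0]}]' --grip_force 20

```text
time: 3.9
position: [0.5134, -0.1613, 0.1562]
tool_rot: [2.337, 2.099, 0.001]
ft_force: [1.1, 0.4, -0.3]
grip_width: 0.631
grip_force: 0.0
```

```bash
python3 -c "
from h import *
go([0.5135,-0.1576,0.156],-0.104)"
```

```text
t 3.9 pos [ 0.5134 -0.1613  0.1562] F [ 1.06  0.37 -0.31] w 0.631 0.0
slide [ 3.7 -0.3  0.2] rot [ 0.001 -0.    -0.003]
```

>>> send_rows --motion '[{"claw":-1,"slide":[0,0,0],"delta_rot":[0,0,0]},{"claw":-1,"slide":[0,0,0],"delta_rot":[0,0,0]},{"claw":-1,"slide":[0,0,0],"delta_rot":[0,0,0]},{"claw":-1,"slide":[0,0,0],"delta_rot":[0,0,0]},{"claw":-1,"slide":[0,0,0],"delta_rot":[0,0,0]}]'

```text
time: 4.4
position: [0.5132, -0.1613, 0.1558]
tool_rot: [-2.337, -2.1, -0.0]
ft_force: [-0.7, -0.5, 0.8]
grip_width: 0.168
grip_force: 0.0
```

>>> send_rows --motion '[{"claw":-1,"slide":[0,0,0],"delta_rot":[0,0,0]},{"claw":-1,"slide":[0,0,0],"delta_rot":[0,0,0]},{"claw":-1,"slide":[0,0,0],"delta_rot":[0,0,0]}]'

```text
time: 4.7
position: [0.5132, -0.1613, 0.1558]
tool_rot: [-2.337, -2.099, -0.0]
ft_force: [0.8, 0.1, -0.6]
grip_width: 0.012
grip_force: 0.0
```

```bash
python3 - <<'E'
from h import *
w=ctrl.get_image('wrist');s=ctrl.get_image('side');c=ctrl.get_image('scene')
a=cv2.resize(w['color'][:,120:520],(400,400)); b=cv2.resize(s['color'][160:260,250:350],(400,400),interpolation=cv2.INTER_CUBIC)
cv2.imwrite('pics/chk.png',np.hstack([a,b]))
st=ctrl.get_state(); p=np.array(st["position"])
for q in(p,p-[0,0,.022]): print(proj(w,q).round(1),proj(s,q).round(1))
print(st["grip_width"],red(s,(265,175,375,285)))
E
```

```text
[320.1 247.1] [308.5 208.7]
[320.  232.6] [308.5 217. ]
0.0013949195957963212 [(59, [289.9, 209.1])]
```

View pics/chk.png

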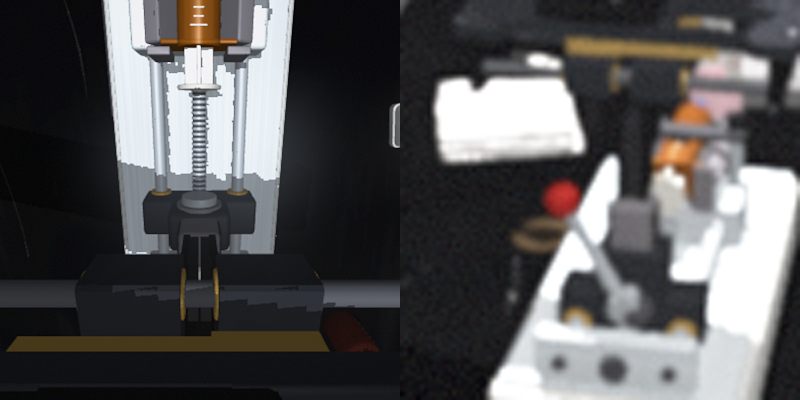

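The fingers closed fully without meeting the lug. In the side view the lug hides the fingertips, so they may have closed on its syringe side. I'll check the geometry in numbers.

```bash
python3 - <<'E'
from h import *
s=ctrl.get_image('side');w=ctrl.get_image('wrist')
for r in(208,209.5,211,213,215): print(r,plane(s,(308.3,r),.157).round(3))
print("col 308 gray side:",[(v,s['color'][v,308].tolist()) for v in range(196,226)])
old=cv2.imread('pics/side0.png'); print("start:",[(v,old[v,308].tolist()) for v in range(204,226)])
for y in(-.145,-.157,-.17,-.182,-.194): print(y,proj(w,[.513,y,.157]).round(1))
print(ctrl.get_state()["position"])
E
```

```text
208 [ 0.513 -0.16   0.157]
209.5 [ 0.513 -0.168  0.157]
211 [ 0.514 -0.176  0.157]
213 [ 0.515 -0.186  0.157]
215 [ 0.516 -0.195  0.157]
col 308 gray side: [(196, [47, 45, 43]), (197, [42, 39, 40]), (198, [43, 42, 42]), (199, [46, 45, 44]), (200, [41, 41, 41]), (201, [42, 40, 42]), (202, [51, 47, 50]), (203, [43, 43, 43]), (204, [44, 42, 43]), (205, [43, 40, 41]), (206, [42, 41, 42]), (207, [42, 40, 40]), (208, [52, 51, 52]), (209, [82, 80, 82]), (210, [117, 112, 117]), (211, [132, 127, 130]), (212, [132, 126, 130]), (213, [121, 117, 120]), (214, [113, 110, 113]), (215, [116, 112, 116]), (216, [110, 108, 110]), (217, [112, 108, 111]), (218, [110, 106, 109]), (219, [108, 104, 107]), (220, [111, 107, 110]), (221, [104, 102, 103]), (222, [86, 81, 83]), (223, [68, 65, 64]), (224, [52, 50, 50]), (225, [51, 48, 48])]
start: [(204, [109, 105, 108]), (205, [108, 107, 107]), (206, [115, 111, 115]), (207, [154, 148, 153]), (208, [204, 195, 202]), (209, [228, 223, 226]), (210, [232, 226, 230]), (211, [225, 219, 223]), (212, [195, 189, 195]), (213, [143, 137, 141]), (214, [117, 112, 114]), (215, [112, 108, 111]), (216, [112, 107, 111]), (217, [111, 107, 110]), (218, [107, 102, 106]), (219, [112, 109, 109]), (220, [110, 107, 108]), (221, [102, 98, 101]), (222, [91, 86, 87]), (223, [67, 64, 65]), (224, [55, 49, 48]), (225, [51, 50, 48])]
-0.145 [316.9 223.4]
-0.157 [319.1 241.7]
-0.17 [321.3 260.6]
-0.182 [323.3 277.5]
-0.194 [325.2 293.6]
[ 0.51320367 -0.16130942  0.15582748]
```

The first wrist measurement mixed pictures taken while the arm was still settling, about 10 mm of drift, so its y values are biased. I'll open, lift, let the arm settle and re-measure from one still picture.

>>> send_rows --motion '[{"claw":1,"slide":[0,0,-25],"delta_rot":[0,0,0]},{"claw":1,"slide":[0,0,-65],"delta_rot":[0,0,0]},{"claw":1,"slide":[0,0,-95],"delta_rot":[0,0,0]},{"claw":1,"slide":[0,0,-95],"delta_rot":[0,0,0]},{"claw":1,"slide":[0,0,-95],"delta_rot":[0,0,0]}]'

```text
time: 5.45
position: [0.5134, -0.1613, 0.2512]
tool_rot: [2.337, 2.099, 0.002]
ft_force: [-0.8, 0.2, -0.3]
grip_width: 0.372
grip_force: 0.0
```

>>> send_rows --motion '[{"claw":1,"slide":[0,0,0],"delta_rot":[0,0,0]},{"claw":1,"slide":[0,0,0],"delta_rot":[0,0,0]},{"claw":1,"slide":[0,0,0],"delta_rot":[0,0,0]},{"claw":1,"slide":[0,0,0],"delta_rot":[0,0,0]}]'

```text
time: 5.85
position: [0.5129, -0.1612, 0.2502]
tool_rot: [-2.337, -2.099, 0.001]
ft_force: [0.7, -0.5, 0.3]
grip_width: 0.74
grip_force: 0.0
```

```bash
python3 - <<'E'
from h import *
import pickle
w=ctrl.get_image('wrist'); s=ctrl.get_image('side'); pickle.dump((w,s),open('w.pkl','wb'))
print(np.round(ctrl.get_state()["position"],4),red(w,(0,0,640,400)),red(s,(265,175,375,285)),np.array(w["pose"])[:3,3].round(4))
cv2.imwrite('pics/w2.png',cv2.resize(w['color'][60:260,230:410],None,fx=3,fy=3,interpolation=cv2.INTER_CUBIC))
E
```

```text
[ 0.5131 -0.1613  0.2505] [(246, [280.2, 237.6])] [(59, [290.0, 208.9])] [ 0.5213 -0.078   0.4177]
```

View pics/w2.png

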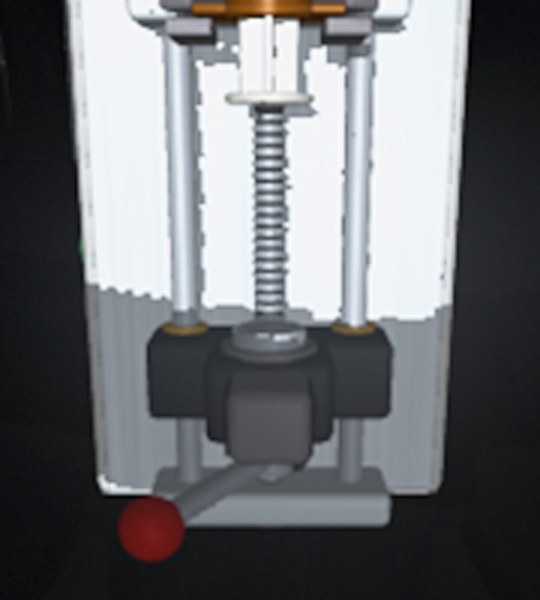

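In the crop the lug's top face spans rows 392-465 and columns 230-312, which is full-image rows 190.7-215 at column 320. The thumb-rest lower rim is at (320,96), and the deck's lower edge is at row 60+494/3.

```bash
python3 - <<'E'
from h import *
import pickle
w,s=pickle.load(open('w.pkl','rb'))
a=.104; ux=np.array([np.cos(a),-np.sin(a),0]); uy=np.array([np.sin(a),np.cos(a),0])
for lab,uv,z in(("lug +y",(320,190.7),.157),("lug -y",(320,215),.157),("thumb",(320,96),.1265),("thumb sides",(320,93.5),.112),("deck -y",(320,224.7),.062),("lugL",(306.7,203),.157),("lugR",(334,203),.157)):
    p=plane(w,uv,z); print(lab,p.round(4),"X",round(p@ux,4),"Y",round(p@uy,4))
p,e=tri([ray(w,(280.2,237.6)),ray(s,(290,208.9))]); print("knob",p.round(4),np.round(e,4),p@ux,p@uy)
t=np.array([.5131,-.1613,0]);print("tcp",t@ux,t@uy)
E
```

```text
lug +y [ 0.514  -0.1517  0.157 ] X 0.527 Y -0.0975
lug -y [ 0.5115 -0.1749  0.157 ] X 0.5269 Y -0.1208
thumb [ 0.5227 -0.0706  0.1265] X 0.5272 Y -0.016
thumb sides [ 0.523 -0.068  0.112] X 0.5272 Y -0.0133
deck -y [ 0.5066 -0.2233  0.062 ] X 0.527 Y -0.1695
lugL [ 0.5007 -0.162   0.157 ] X 0.5148 Y -0.1091
lugR [ 0.5255 -0.1646  0.157 ] X 0.5397 Y -0.1092
knob [ 0.4736 -0.189   0.1674] [0. 0.] 0.4906387494063993 -0.13882545479178085
tcp 0.5270726316143368 -0.10716221817010656
```

```bash
python3 - <<'E'
import cv2
i=cv2.imread('pics/chk.png')
for v in range(205,275,4): print(v,[int(i[v,u].mean()) for u in range(170,232,4)])
E
```

```text
205 [46, 40, 61, 58, 96, 102, 110, 116, 121, 113, 107, 73, 61, 41, 43, 55]
209 [39, 38, 39, 71, 73, 68, 66, 63, 63, 73, 75, 78, 53, 41, 41, 54]
213 [36, 38, 39, 40, 38, 59, 69, 72, 74, 64, 44, 41, 41, 42, 43, 50]
217 [38, 42, 42, 42, 42, 42, 43, 44, 45, 46, 45, 47, 48, 49, 49, 44]
221 [37, 42, 41, 54, 55, 53, 54, 55, 55, 55, 55, 55, 43, 51, 47, 42]
225 [37, 40, 35, 52, 54, 53, 54, 54, 54, 54, 54, 55, 35, 48, 47, 41]
229 [35, 40, 29, 52, 54, 53, 53, 53, 53, 53, 54, 53, 43, 47, 45, 41]
233 [35, 37, 28, 57, 64, 63, 62, 62, 61, 62, 63, 62, 49, 44, 43, 37]
237 [32, 36, 45, 63, 23, 29, 29, 49, 29, 29, 23, 24, 67, 42, 40, 75]
241 [32, 36, 45, 58, 22, 24, 25, 49, 25, 25, 22, 21, 69, 40, 39, 77]
245 [27, 35, 42, 40, 21, 22, 24, 46, 23, 25, 22, 23, 69, 38, 35, 83]
249 [140, 28, 41, 20, 20, 25, 25, 45, 24, 25, 20, 22, 71, 30, 75, 81]
253 [69, 69, 34, 20, 20, 24, 23, 45, 22, 24, 20, 19, 35, 72, 71, 69]
257 [25, 25, 25, 26, 17, 23, 23, 45, 21, 22, 21, 18, 26, 26, 26, 26]
261 [25, 25, 25, 25, 17, 21, 22, 43, 20, 21, 23, 18, 26, 26, 26, 26]
265 [25, 24, 23, 23, 16, 21, 21, 40, 20, 20, 21, 18, 25, 25, 26, 26]
269 [25, 25, 24, 46, 12, 21, 20, 74, 20, 21, 19, 51, 23, 24, 25, 26]
273 [24, 23, 23, 55, 24, 21, 21, 96, 18, 20, 19, 61, 21, 24, 24, 24]
```

The re-measured lug centre is at Y -0.109, X 0.527, only 2 mm from the TCP, so the pinch was aligned in plan. The closed fingers seem to have ended at or above the lug's top. I'll retry about 10 mm lower, straddling the 44 mm block, and watch the opening.

>>> send_rows --motion '[{"claw":1,"slide":[-2,0,35],"delta_rot":[0,0,0]},{"claw":1,"slide":[-2,0,70],"delta_rot":[0,0,0]},{"claw":1,"slide":[-2,0,94],"delta_rot":[0,0,0]},{"claw":1,"slide":[-2,0,94],"delta_rot":[0,0,0]}]'

```text
time: 6.35
position: [0.5104, -0.1626, 0.1535]
tool_rot: [-2.333, -2.096, 0.007]
ft_force: [0.0, 0.1, 0.6]
grip_width: 0.993
grip_force: 0.0
```

>>> send_rows --motion '[{"claw":1,"slide":[0,0,5],"delta_rot":[0,0,0]},{"claw":1,"slide":[0,0,10],"delta_rot":[0,0,0]},{"claw":1,"slide":[0,0,10],"delta_rot":[0,0,0]}]'

```text
time: 6.65
position: [0.5134, -0.1634, 0.1474]
tool_rot: [2.337, 2.099, 0.001]
ft_force: [-0.3, -0.5, -0.7]
grip_width: 0.998
grip_force: 0.0
```

>>> send_rows --motion '[{"claw":0.3,"slide":[0,0,0],"delta_rot":[0,0,0]},{"claw":0.1,"slide":[0,0,0],"delta_rot":[0,0,0]},{"claw":-0.2,"slide":[0,0,0],"delta_rot":[0,0,0]},{"claw":-0.2,"slide":[0,0,0],"delta_rot":[0,0,0]},{"claw":-0.2,"slide":[0,0,0],"delta_rot":[0,0,0]}]' --grip_force 20

```text
time: 7.15
position: [0.513, -0.1633, 0.1469]
tool_rot: [2.337, 2.099, 0.0]
ft_force: [0.4, 0.5, -0.1]
grip_width: 0.631
grip_force: 0.0
```

>>> send_rows --motion '[{"claw":-0.2,"slide":[0,0,0],"delta_rot":[0,0,0]},{"claw":-0.2,"slide":[0,0,0],"delta_rot":[0,0,0]},{"claw":-0.2,"slide":[0,0,0],"delta_rot":[0,0,0]}]'

```text
time: 7.45
position: [0.513, -0.1633, 0.1468]
tool_rot: [-2.337, -2.099, -0.0]
ft_force: [0.0, -0.1, 0.6]
grip_width: 0.418
grip_force: 0.0
```

>>> send_rows --motion '[{"claw":-0.6,"slide":[0,0,0],"delta_rot":[0,0,0]},{"claw":-0.6,"slide":[0,0,0],"delta_rot":[0,0,0]},{"claw":-0.6,"slide":[0,0,0],"delta_rot":[0,0,0]},{"claw":-0.6,"slide":[0,0,0],"delta_rot":[0,0,0]}]'

```text
time: 7.85
position: [0.5128, -0.1632, 0.1468]
tool_rot: [-2.337, -2.099, 0.0]
ft_force: [-0.3, -0.1, -0.2]
grip_width: 0.293
grip_force: 20.0
```

```bash
python3 - <<'E'
from h import *
s=ctrl.get_image('side');w=ctrl.get_image('wrist')
p=np.array(ctrl.get_state()["position"]);print(ctrl.get_state()["grip_width"],ctrl.get_state()["grip_force"])
print([proj(s,p-[0,0,d]).round(1) for d in(0,.022)],[proj(w,p-[0,0,d]).round(1) for d in(0,.022)])
a=cv2.resize(w['color'][150:300,270:370],(400,600),interpolation=cv2.INTER_CUBIC); b=cv2.resize(s['color'][160:250,278:338],(400,600),interpolation=cv2.INTER_CUBIC)
f=lambda i:np.clip(255*(i/255.)**.6,0,255).astype(np.uint8)
cv2.imwrite('pics/chk2.png',np.hstack([f(a),f(b)]))
E
```

```text
0.2957551284291416 20.000162422657013
[array([308.3, 212.5]), array([308.3, 220.7])] [array([320.1, 247.1]), array([320. , 232.6])]
```

View pics/chk2.png

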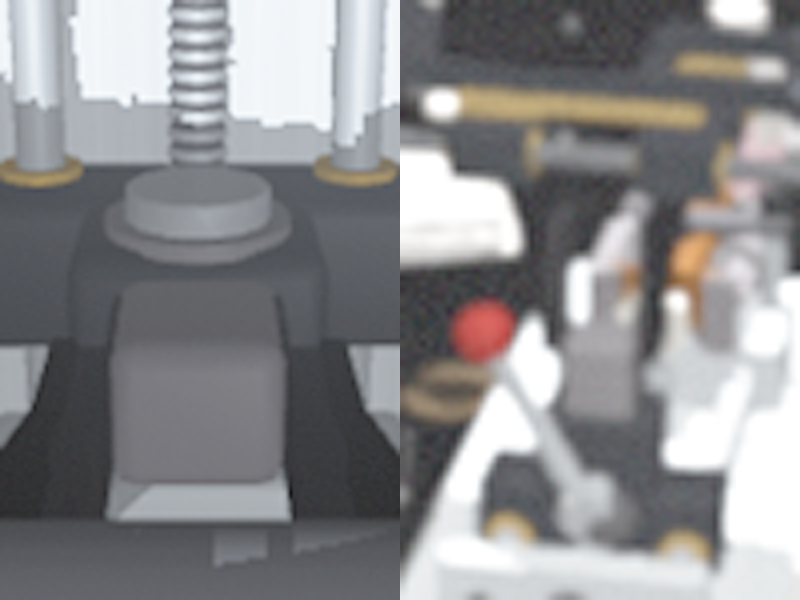

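The lug is now pinched: opening 0.296 (25.7 mm) with 20 N. The crop shows the lug at (200,400) between the dark fingers. The gap to the plunger is about 70 mm, so I'll slide 55 mm first and then feel for contact.

>>> send_rows --motion '[{"claw":-1,"slide":[2,0,0],"delta_rot":[0,0,0]},{"claw":-1,"slide":[6,0,0],"delta_rot":[0,0,0]},{"claw":-1,"slide":[12,0,0],"delta_rot":[0,0,0]},{"claw":-1,"slide":[20,0,0],"delta_rot":[0,0,0]},{"claw":-1,"slide":[28,0,0],"delta_rot":[0,0,0]}]' --grip_force 30

```text
time: 8.45
position: [0.5156, -0.1369, 0.1468]
tool_rot: [2.337, 2.097, -0.003]
ft_force: [-0.7, -5.6, -1.0]
grip_width: 0.293
grip_force: 30.0
```

>>> send_rows --motion '[{"claw":-1,"slide":[8,0,0],"delta_rot":[0,0,0]},{"claw":-1,"slide":[16,0,0],"delta_rot":[0,0,0]},{"claw":-1,"slide":[22,0,0],"delta_rot":[0,0,0]},{"claw":-1,"slide":[26,0,0],"delta_rot":[0,0,0]},{"claw":-1,"slide":[28,0,0],"delta_rot":[0,0,0]}]'

```text
time: 8.95
position: [0.5188, -0.1068, 0.1468]
tool_rot: [-2.336, -2.1, -0.0]
ft_force: [-1.9, -2.6, 1.0]
grip_width: 0.292
grip_force: 30.0
```

```bash
cat >> h.py <<'E'
def feel(n=4,cam='side'):
    a=.104; ux=np.array([np.cos(a),-np.sin(a),0]); uy=np.array([np.sin(a),np.cos(a),0]); F=[]
    for i in range(n):
        s=ctrl.get_state(); F.append(s["ft_force"]); im=ctrl.get_image(cam)
    s=ctrl.get_state(); F.append(s["ft_force"]); F=np.array(F); p=np.array(s["position"])
    print("t %.2f X %.4f Y %.4f z %.4f Fy %.2f sd %.2f Fx %.2f Fz %.2f w %.3f g %.1f"%(s["time"],p@ux,p@uy,p[2],(F@uy).mean(),(F@uy).std(),(F@ux).mean(),F[:,2].mean(),s["grip_width"],s["grip_force"]))
    return im
E
python3 - <<'E'
from h import *
feel(); w=feel(2,'wrist')
cv2.imwrite('pics/w3.png',w['color'])
g=w['color'].mean(2).astype(int)
for u in(312,320,328): print(u,[g[v,u] for v in range(60,240,3)])
p=np.array(ctrl.get_state()["position"])
E
```

```text
t 9.15 X 0.5271 Y -0.0520 z 0.1468 Fy -1.13 sd 1.24 Fx -1.67 Fz 1.09 w 0.289 g 30.0
t 9.25 X 0.5271 Y -0.0520 z 0.1468 Fy 0.33 sd 0.20 Fx -2.08 Fz 1.65 w 0.292 g 30.0
312 [np.int64(77), np.int64(103), np.int64(103), np.int64(105), np.int64(103), np.int64(100), np.int64(102), np.int64(103), np.int64(68), np.int64(23), np.int64(87), np.int64(141), np.int64(96), np.int64(94), np.int64(95), np.int64(95), np.int64(94), np.int64(97), np.int64(96), np.int64(95), np.int64(96), np.int64(217), np.int64(96), np.int64(97), np.int64(98), np.int64(89), np.int64(94), np.int64(246), np.int64(243), np.int64(243), np.int64(243), np.int64(242), np.int64(242), np.int64(242), np.int64(242), np.int64(242), np.int64(242), np.int64(95), np.int64(119), np.int64(232), np.int64(105), np.int64(100), np.int64(118), np.int64(100), np.int64(70), np.int64(78), np.int64(78), np.int64(89), np.int64(104), np.int64(105), np.int64(56), np.int64(77), np.int64(44), np.int64(43), np.int64(54), np.int64(54), np.int64(54), np.int64(54), np.int64(54), np.int64(65)]
320 [np.int64(76), np.int64(102), np.int64(102), np.int64(106
[... 994 characters left out ...]
nt64(76), np.int64(80), np.int64(80), np.int64(82), np.int64(81), np.int64(81), np.int64(83), np.int64(83), np.int64(84), np.int64(85), np.int64(81), np.int64(86), np.int64(88), np.int64(90), np.int64(83), np.int64(88), np.int64(247), np.int64(243), np.int64(242), np.int64(242), np.int64(242), np.int64(242), np.int64(242), np.int64(242), np.int64(242), np.int64(242), np.int64(97), np.int64(152), np.int64(220), np.int64(244), np.int64(137), np.int64(140), np.int64(143), np.int64(65), np.int64(78), np.int64(78), np.int64(103), np.int64(110), np.int64(111), np.int64(60), np.int64(81), np.int64(39), np.int64(47), np.int64(55), np.int64(54), np.int64(53), np.int64(54), np.int64(55), np.int64(65)]
```

```bash
python3 - <<'E'
from h import *
w=ctrl.get_image('wrist'); a=.104; uy=np.array([np.sin(a),np.cos(a),0])
g=w['color'].mean(2).astype(int)
print([(v,int(g[v,316]),int(g[v,320]),int(g[v,324])) for v in range(168,212,1)])
for v,z in((181,.1265),(183,.1265),(191,.125),(193,.125)): print(v,round(plane(w,(320,v),z)@uy,4))
E
```

```text
[(168, 243, 221, 243), (169, 247, 222, 247), (170, 189, 224, 197), (171, 76, 227, 97), (172, 93, 200, 100), (173, 98, 137, 100), (174, 111, 92, 123), (175, 208, 210, 218), (176, 240, 244, 240), (177, 239, 240, 234), (178, 193, 216, 212), (179, 156, 162, 174), (180, 138, 196, 166), (181, 92, 199, 128), (182, 69, 126, 74), (183, 58, 71, 75), (184, 89, 121, 141), (185, 111, 137, 174), (186, 94, 111, 125), (187, 66, 77, 60), (188, 59, 62, 70), (189, 92, 98, 100), (190, 112, 125, 107), (191, 98, 103, 85), (192, 80, 77, 75), (193, 77, 79, 78), (194, 77, 79, 79), (195, 76, 80, 78), (196, 77, 79, 79), (197, 78, 80, 78), (198, 77, 79, 79), (199, 76, 78, 78), (200, 76, 78, 78), (201, 93, 91, 101), (202, 106, 115, 118), (203, 111, 124, 121), (204, 111, 123, 118), (205, 112, 120, 117), (206, 113, 118, 117), (207, 113, 115, 117), (208, 115, 117, 118), (209, 91, 96, 87), (210, 60, 64, 53), (211, 67, 69, 75)]
181 -0.0152
183 -0.0165
191 -0.0223
193 -0.0237
```

The gap is about 15 mm, with the disc face at Y -0.029 and the thumb rest at -0.0135. I'll approach slowly.

>>> send_rows --motion '[{"claw":-1,"slide":[2,0,0],"delta_rot":[0,0,0]},{"claw":-1,"slide":[4,0,0],"delta_rot":[0,0,0]},{"claw":-1,"slide":[6,0,0],"delta_rot":[0,0,0]},{"claw":-1,"slide":[8,0,0],"delta_rot":[0,0,0]},{"claw":-1,"slide":[9,0,0],"delta_rot":[0,0,0]}]'

```text
time: 9.8
position: [0.5197, -0.0986, 0.1468]
tool_rot: [-2.337, -2.099, 0.0]
ft_force: [-4.5, -2.4, 1.8]
grip_width: 0.293
grip_force: 30.0
```

>>> send_rows --motion '[{"claw":-1,"slide":[0.5,0,0],"delta_rot":[0,0,0]},{"claw":-1,"slide":[1,0,0],"delta_rot":[0,0,0]}]'

```text
time: 10.0
position: [0.5198, -0.0974, 0.1468]
tool_rot: [-2.336, -2.099, 0.0]
ft_force: [-3.9, -1.4, 2.4]
grip_width: 0.288
grip_force: 30.0
```

```bash
python3 -c "
from h import *
feel(4)"
```

```text
t 10.20 X 0.5272 Y -0.0428 z 0.1468 Fy -1.69 sd 0.33 Fx -4.29 Fz 2.83 w 0.296 g 30.0
```

>>> send_rows --motion '[{"claw":-1,"slide":[0.5,0,0],"delta_rot":[0,0,0]},{"claw":-1,"slide":[1,0,0],"delta_rot":[0,0,0]}]'

```text
time: 10.4
position: [0.5199, -0.0967, 0.1468]
tool_rot: [-2.337, -2.099, 0.0]
ft_force: [-4.8, -2.2, 2.6]
grip_width: 0.291
grip_force: 30.0
```

```bash
python3 -c "
from h import *
feel(4)"
```

```text
t 10.60 X 0.5271 Y -0.0421 z 0.1468 Fy -1.67 sd 0.62 Fx -4.49 Fz 2.89 w 0.290 g 30.0
```

>>> send_rows --motion '[{"claw":-1,"slide":[0.5,0,0],"delta_rot":[0,0,0]},{"claw":-1,"slide":[1,0,0],"delta_rot":[0,0,0]}]'

```text
time: 10.8
position: [0.5201, -0.0958, 0.1468]
tool_rot: [-2.337, -2.099, 0.0]
ft_force: [-5.0, -2.1, 2.2]
grip_width: 0.295
grip_force: 30.0
```

```bash
python3 -c "
from h import *
feel(4)"
```

```text
t 11.00 X 0.5272 Y -0.0411 z 0.1468 Fy -2.08 sd 0.39 Fx -4.77 Fz 2.47 w 0.290 g 30.0
```

>>> send_rows --motion '[{"claw":-1,"slide":[0.7,0,0],"delta_rot":[0,0,0]},{"claw":-1,"slide":[1.5,0,0],"delta_rot":[0,0,0]}]'

```text
time: 11.2
position: [0.5202, -0.0943, 0.1468]
tool_rot: [-2.337, -2.099, 0.001]
ft_force: [-5.3, -2.0, 3.1]
grip_width: 0.293
grip_force: 30.0
```

```bash
python3 -c "
from h import *
feel(3)"
```

```text
t 11.35 X 0.5272 Y -0.0396 z 0.1468 Fy -2.15 sd 0.53 Fx -4.41 Fz 3.08 w 0.289 g 30.0
```

>>> send_rows --motion '[{"claw":-1,"slide":[0.5,0,0],"delta_rot":[0,0,0]},{"claw":-1,"slide":[1,0,0],"delta_rot":[0,0,0]}]'

```text
time: 11.55
position: [0.5203, -0.0933, 0.1468]
tool_rot: [-2.337, -2.099, 0.0]
ft_force: [-4.4, -1.0, 3.3]
grip_width: 0.288
grip_force: 30.0
```

```bash
python3 -c "
from h import *
feel(3)"
```

```text
t 11.70 X 0.5271 Y -0.0386 z 0.1468 Fy -2.15 sd 0.39 Fx -4.69 Fz 3.11 w 0.295 g 30.0
```

>>> send_rows --motion '[{"claw":-1,"slide":[0.5,0,0],"delta_rot":[0,0,0]},{"claw":-1,"slide":[1,0,0],"delta_rot":[0,0,0]}]'

```text
time: 11.9
position: [0.5204, -0.0923, 0.1468]
tool_rot: [-2.337, -2.099, 0.001]
ft_force: [-4.8, -2.4, 2.6]
grip_width: 0.291
grip_force: 30.0
```

```bash
python3 -c "
from h import *
feel(3)"
```

```text
t 12.05 X 0.5272 Y -0.0376 z 0.1468 Fy -2.13 sd 0.49 Fx -4.93 Fz 2.89 w 0.289 g 30.0
```

Steady friction of 2.1 N, so no contact yet. I'll carry on in small steps.

>>> send_rows --motion '[{"claw":-1,"slide":[0.5,0,0],"delta_rot":[0,0,0]},{"claw":-1,"slide":[1,0,0],"delta_rot":[0,0,0]}]'

```text
time: 12.25
position: [0.5205, -0.0913, 0.1468]
tool_rot: [-2.337, -2.099, 0.0]
ft_force: [-4.3, -2.2, 2.2]
grip_width: 0.295
grip_force: 30.0
```

```bash
python3 -c "
from h import *
feel(3)"
```

```text
t 12.40 X 0.5272 Y -0.0367 z 0.1468 Fy -2.11 sd 0.49 Fx -4.36 Fz 2.46 w 0.291 g 30.0
```

>>> send_rows --motion '[{"claw":-1,"slide":[0.5,0,0],"delta_rot":[0,0,0]},{"claw":-1,"slide":[1,0,0],"delta_rot":[0,0,0]}]'

```text
time: 12.6
position: [0.5206, -0.0907, 0.1468]
tool_rot: [2.337, 2.099, -0.001]
ft_force: [-4.8, -2.7, 2.4]
grip_width: 0.289
grip_force: 30.0
```

```bash
python3 -c "
from h import *
feel(3)"
```

```text
t 12.75 X 0.5272 Y -0.0361 z 0.1468 Fy -3.13 sd 0.31 Fx -4.81 Fz 2.70 w 0.288 g 30.0
```

>>> send_rows --motion '[{"claw":-1,"slide":[0.5,0,0],"delta_rot":[0,0,0]},{"claw":-1,"slide":[1,0,0],"delta_rot":[0,0,0]}]'

```text
time: 12.95
position: [0.5206, -0.0901, 0.1468]
tool_rot: [2.337, 2.099, -0.002]
ft_force: [-5.0, -3.3, 2.5]
grip_width: 0.296
grip_force: 30.0
```

```bash
python3 -c "
from h import *
feel(3)"
```

```text
t 13.10 X 0.5272 Y -0.0356 z 0.1468 Fy -3.96 sd 0.16 Fx -4.51 Fz 2.79 w 0.291 g 30.0
```

Contact felt at TCP Y ≈ -0.0367: the force rises from 2.1 N to 4.0 N. I'll press slightly more for about 3 N on the disc.

>>> send_rows --motion '[{"claw":-1,"slide":[0.7,0,0],"delta_rot":[0,0,0]},{"claw":-1,"slide":[1.4,0,0],"delta_rot":[0,0,0]}]'

```text
time: 13.3
position: [0.5207, -0.0893, 0.1468]
tool_rot: [2.337, 2.098, -0.003]
ft_force: [-5.1, -5.3, 2.8]
grip_width: 0.294
grip_force: 30.0
```

```bash
python3 -c "
from h import *
feel(5)"
```

```text
t 13.55 X 0.5272 Y -0.0347 z 0.1468 Fy -4.93 sd 0.78 Fx -4.59 Fz 3.07 w 0.290 g 30.0
```

Contact has been held at about 3 N. Now I'll release straight and lift.

>>> send_rows --motion '[{"claw":1,"slide":[0,0,0],"delta_rot":[0,0,0]},{"claw":1,"slide":[0,0,0],"delta_rot":[0,0,0]},{"claw":1,"slide":[0,0,0],"delta_rot":[0,0,0]},{"claw":1,"slide":[0,0,-2],"delta_rot":[0,0,0]},{"claw":1,"slide":[0,0,-10],"delta_rot":[0,0,0]}]'

```text
time: 14.05
position: [0.5208, -0.0873, 0.1565]
tool_rot: [-2.336, -2.1, 0.001]
ft_force: [0.9, 0.9, 0.0]
grip_width: 0.666
grip_force: 0.0
```

>>> send_rows --motion '[{"claw":1,"slide":[0,0,-20],"delta_rot":[0,0,0]},{"claw":1,"slide":[0,0,-50],"delta_rot":[0,0,0]},{"claw":1,"slide":[0,0,-90],"delta_rot":[0,0,0]},{"claw":1,"slide":[0,0,-90],"delta_rot":[0,0,0]},{"claw":1,"slide":[0,0,-90],"delta_rot":[0,0,0]}]'

```text
time: 14.55
position: [0.522, -0.0878, 0.2483]
tool_rot: [2.336, 2.099, 0.004]
ft_force: [-0.3, -0.1, -0.4]
grip_width: 0.99
grip_force: 0.0
```

>>> send_rows --motion '[{"claw":-1,"slide":[-10,-30,0],"delta_rot":[0,0,0]},{"claw":-1,"slide":[-33,-75,0],"delta_rot":[0,0,0]},{"claw":-1,"slide":[-33,-75,0],"delta_rot":[0,0,0]},{"claw":-1,"slide":[-33,-75,0],"delta_rot":[0,0,0]},{"claw":-1,"slide":[-33,-75,0],"delta_rot":[0,0,0]}]'

```text
time: 15.05
position: [0.4434, -0.112, 0.2465]
tool_rot: [-2.336, -2.1, -0.0]
ft_force: [0.3, 0.4, -0.3]
grip_width: 0.631
grip_force: 0.0
```

>>> send_rows --motion '[{"claw":-1,"slide":[0,0,0],"delta_rot":[0,0,0]},{"claw":-1,"slide":[0,0,0],"delta_rot":[0,0,0]},{"claw":-1,"slide":[0,0,0],"delta_rot":[0,0,0]},{"claw":-1,"slide":[0,0,0],"delta_rot":[0,0,0]},{"claw":-1,"slide":[0,0,0],"delta_rot":[0,0,0]}]'

```text
time: 15.55
position: [0.4431, -0.1126, 0.2467]
tool_rot: [2.337, 2.1, -0.001]
ft_force: [-0.1, -0.2, -0.1]
grip_width: 0.174
grip_force: 0.0
```

```bash
python3 - <<'E'
from h import *
s=feel(1); w=feel(1,'wrist'); a=.104; ux=np.array([np.cos(a),-np.sin(a),0]); uy=np.array([np.sin(a),np.cos(a),0])
rs,rw=red(s,(265,165,375,285)),red(w,(0,0,640,400)); print(rs,rw)
if rs and rw:
    p,e=tri([ray(s,rs[0][1]),ray(w,rw[0][1])]); print("knob X %.4f Y %.4f z %.4f"%(p@ux,p@uy,p[2]),np.round(e,4))
cv2.imwrite('pics/w4.png',w['color'])
g=w['color'].mean(2).astype(int); u=int(proj(w,.527*ux-.0135*uy+[0,0,.12])[0]); v0=int(proj(w,.527*ux-.0135*uy+[0,0,.12])[1])
print(u,v0,[(v,int(g[v,u])) for v in range(v0-14,v0+26)])
E
```

```text
t 15.60 X 0.4524 Y -0.0660 z 0.2468 Fy -0.37 sd 0.20 Fx -0.07 Fz -0.13 w 0.125 g 0.0
t 15.65 X 0.4523 Y -0.0660 z 0.2468 Fy -0.50 sd 0.07 Fx 0.05 Fz 0.06 w 0.081 g 0.0
[(41, [297.9, 195.9])] [(118, [366.5, 207.7])]
knob X 0.4929 Y -0.0677 z 0.1680 [0.0001 0.0001]
396 138 [(124, 99), (125, 122), (126, 136), (127, 141), (128, 168), (129, 187), (130, 193), (131, 193), (132, 192), (133, 193), (134, 196), (135, 173), (136, 164), (137, 222), (138, 238), (139, 193), (140, 170), (141, 197), (142, 204), (143, 156), (144, 102), (145, 146), (146, 170), (147, 152), (148, 98), (149, 68), (150, 77), (151, 69), (152, 66), (153, 67), (154, 70), (155, 89), (156, 114), (157, 132), (158, 147), (159, 165), (160, 171), (161, 170), (162, 169), (163, 167)]
```

```bash
python3 - <<'E'
from h import *
w=ctrl.get_image('wrist'); a=.104; ux=np.array([np.cos(a),-np.sin(a),0]); uy=np.array([np.sin(a),np.cos(a),0])
i=w['color']
for z,X in((.1255,.527),(.122,.518)):
    print(z,[(round(Y*1000,1),int(i[tuple(np.round(proj(w,X*ux+Y*uy+[0,0,z])).astype(int)[::-1])].mean())) for Y in np.arange(-.046,0,.0012)])
h=cv2.cvtColor(i,cv2.COLOR_BGR2HSV).astype(int); m=((h[...,0]<8)|(h[...,0]>172))&(h[...,1]>110)&(h[...,2]>40)
n,l,st,c=cv2.connectedComponentsWithStats(m.astype(np.uint8)); print([(st[k].tolist(),c[k].round(1).tolist()) for k in range(1,n) if st[k,4]>30])
p=.527*ux-.0135*uy+[0,0,.12]; u,v=proj(w,p).astype(int); print(u,v)
f=lambda i:np.clip(255*(i/255.)**.7,0,255).astype(np.uint8)
cv2.imwrite('pics/last.png',f(cv2.resize(i[v-30:v+110,u-80:u+60],(600,600),interpolation=cv2.INTER_CUBIC)))
E
```

```text
0.1255 [(np.float64(-46.0), 156), (np.float64(-44.8), 158), (np.float64(-43.6), 159), (np.float64(-42.4), 161), (np.float64(-41.2), 161), (np.float64(-40.0), 164), (np.float64(-38.8), 165), (np.float64(-37.6), 166), (np.float64(-36.4), 166), (np.float64(-35.2), 169), (np.float64(-34.0), 171), (np.float64(-32.8), 164), (np.float64(-31.6), 146), (np.float64(-30.4), 131), (np.float64(-29.2), 88), (np.float64(-28.0), 70), (np.float64(-26.8), 67), (np.float64(-25.6), 67), (np.float64(-24.4), 77), (np.float64(-23.2), 69), (np.float64(-22.0), 96), (np.float64(-20.8), 147), (np.float64(-19.6), 139), (np.float64(-18.4), 156), (np.float64(-17.2), 208), (np.float64(-16.0), 209), (np.float64(-14.8), 180), (np.float64(-13.6), 195), (np.float64(-12.4), 240), (np.float64(-11.2), 142), (np.float64(-10.0), 170), (np.float64(-8.8), 234), (np.float64(-7.6), 233), (np.float64(-6.4), 234), (np.float64(-5.2), 235), (np.float64(-4.0), 237), (np.float64(-2.8), 238), (np.float64(-1.6), 241), (np.float64(-0.4), 242)]
0.122 [(np.float64(-46.0), 50), (np.float64(-44.8), 49), (np.float64(-43.6), 49), (np.float64
[... 336 characters left out ...]
), (np.float64(-25.6), 84), (np.float64(-24.4), 89), (np.float64(-23.2), 71), (np.float64(-22.0), 89), (np.float64(-20.8), 122), (np.float64(-19.6), 118), (np.float64(-18.4), 121), (np.float64(-17.2), 165), (np.float64(-16.0), 161), (np.float64(-14.8), 140), (np.float64(-13.6), 164), (np.float64(-12.4), 208), (np.float64(-11.2), 157), (np.float64(-10.0), 189), (np.float64(-8.8), 244), (np.float64(-7.6), 243), (np.float64(-6.4), 243), (np.float64(-5.2), 242), (np.float64(-4.0), 242), (np.float64(-2.8), 243), (np.float64(-1.6), 243), (np.float64(-0.4), 243)]
[([353, 192, 22, 22, 370], [363.9, 202.8]), ([483, 318, 28, 25, 281], [494.1, 326.7]), ([502, 340, 22, 11, 193], [512.7, 345.6])]
396 138
```

View pics/last.png

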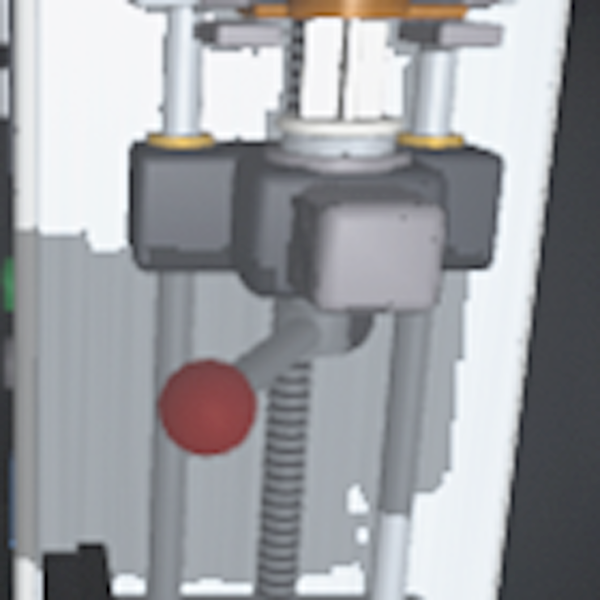

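The disc sits against the thumb rest at crop (340,140) with no gap. The knob is at crop (208,407), which is (364,203) in the full image.

```bash
python3 - <<'E'
from h import *
w=ctrl.get_image('wrist'); a=.104; ux=np.array([np.cos(a),-np.sin(a),0]); uy=np.array([np.sin(a),np.cos(a),0])
p=plane(w,(363.9,202.8),.166); print(p@ux-.527,p@uy); feel(1)
E
```

```text
-0.03631863487091069 -0.06392164568183185
t 15.80 X 0.4523 Y -0.0660 z 0.2469 Fy -0.07 sd 0.45 Fx -0.16 Fz -0.03 w 0.019 g 0.0
```

The knob is at x -36 mm, Y -0.064, and the finger line at Y -0.066 clears the block. I'll descend beside it.

>>> send_rows --motion '[{"claw":-1,"slide":[0,0,35],"delta_rot":[0,0,0]},{"claw":-1,"slide":[0,0,65],"delta_rot":[0,0,0]},{"claw":-1,"slide":[0,0,85],"delta_rot":[0,0,0]},{"claw":-1,"slide":[0,0,95],"delta_rot":[0,0,0]},{"claw":-1,"slide":[0,0,95],"delta_rot":[0,0,0]}]'

```text
time: 16.3
position: [0.4422, -0.1125, 0.1509]
tool_rot: [-2.336, -2.098, 0.003]
ft_force: [-0.1, -0.1, 0.2]
grip_width: 0.007
grip_force: 0.0
```

>>> send_rows --motion '[{"claw":-1,"slide":[0,5,0],"delta_rot":[0,0,0]},{"claw":-1,"slide":[0,10,0],"delta_rot":[0,0,0]},{"claw":-1,"slide":[0,15,0],"delta_rot":[0,0,0]},{"claw":-1,"slide":[0,20,0],"delta_rot":[0,0,0]}]'

```text
time: 16.7
position: [0.4638, -0.1148, 0.1525]
tool_rot: [2.336, 2.099, 0.001]
ft_force: [-2.6, 0.0, 1.5]
grip_width: 0.008
grip_force: 1.2
```

>>> send_rows --motion '[{"claw":-1,"slide":[0,5,0],"delta_rot":[0,0,0]},{"claw":-1,"slide":[0,10,0],"delta_rot":[0,0,0]},{"claw":-1,"slide":[0,15,0],"delta_rot":[0,0,0]}]'

```text
time: 17.0
position: [0.4781, -0.1164, 0.1518]
tool_rot: [-2.337, -2.099, 0.0]
ft_force: [-2.0, 0.1, 1.5]
grip_width: 0.005
grip_force: 0.8
```

```bash
cat >> h.py <<'E'
def knob():
    w=ctrl.get_image('side'); i=w['color']; a=.104; ux=np.array([np.cos(a),-np.sin(a),0])
    h=cv2.cvtColor(i,cv2.COLOR_BGR2HSV).astype(int)[160:230,275:350]; m=((h[...,0]<8)|(h[...,0]>172))&(h[...,1]>140)&(h[...,2]>50)
    n,l,st,c=cv2.connectedComponentsWithStats(m.astype(np.uint8))
    for k in range(1,n):
        if st[k,4]>8:
            # knob lies in the lever plane Y=-0.064
            o,d=ray(w,c[k]+[275,160]); uy=np.array([np.sin(a),np.cos(a),0]); p=o+d*(-.064-o@uy)/(d@uy)
            print("red",st[k,4],(c[k]+[275,160]).round(1),"x",round(p@ux-.527,4),"z",round(p[2],4),"angle",round(np.arctan2(p@ux-.527,p[2]-.1)+.6,3))
E
python3 -c "
from h import *
feel(2);knob()"
```

```text
t 17.10 X 0.4882 Y -0.0662 z 0.1518 Fy -0.20 sd 0.13 Fx -1.07 Fz 0.77 w 0.005 g 0.0
red 56 [303.4 193.5] x -0.0211 z 0.1738 angle 0.322
```

The lever is swinging, now at about 0.32 rad with no side force. I'll continue.

>>> send_rows --motion '[{"claw":-1,"slide":[0,5,0],"delta_rot":[0,0,0]},{"claw":-1,"slide":[0,10,0],"delta_rot":[0,0,0]},{"claw":-1,"slide":[0,15,0],"delta_rot":[0,0,0]},{"claw":-1,"slide":[0,20,0],"delta_rot":[0,0,0]},{"claw":-1,"slide":[0,25,0],"delta_rot":[0,0,0]}]'

```text
time: 17.65
position: [0.5032, -0.1191, 0.1519]
tool_rot: [2.337, 2.099, 0.0]
ft_force: [-2.1, -1.0, 1.1]
grip_width: 0.007
grip_force: 0.6
```

```bash
python3 -c "
from h import *
feel(2);knob()"
```

```text
t 17.75 X 0.5132 Y -0.0663 z 0.1518 Fy -0.25 sd 0.75 Fx -0.91 Fz 0.68 w 0.007 g 0.0
red 42 [313.3 194.3] x 0.0035 z 0.1739 angle 0.648
```

>>> send_rows --motion '[{"claw":-1,"slide":[0,4,0],"delta_rot":[0,0,0]},{"claw":-1,"slide":[0,8,0],"delta_rot":[0,0,0]},{"claw":-1,"slide":[0,12,0],"delta_rot":[0,0,0]},{"claw":-1,"slide":[0,15,0],"delta_rot":[0,0,0]}]'

```text
time: 18.2
position: [0.5175, -0.1207, 0.1516]
tool_rot: [-2.337, -2.099, 0.001]
ft_force: [-1.2, -0.1, -1.3]
grip_width: 0.006
grip_force: 0.4
```

```bash
python3 -c "
from h import *
feel(2);knob()"
```

```text
t 18.30 X 0.5283 Y -0.0662 z 0.1518 Fy -0.68 sd 0.36 Fx -0.32 Fz -0.10 w 0.004 g 0.0
red 48 [319.7 195.9] x 0.0193 z 0.1711 angle 0.865
```

>>> send_rows --motion '[{"claw":-1,"slide":[0,4,0],"delta_rot":[0,0,0]},{"claw":-1,"slide":[0,8,0],"delta_rot":[0,0,0]},{"claw":-1,"slide":[0,12,0],"delta_rot":[0,0,0]},{"claw":-1,"slide":[0,16,0],"delta_rot":[0,0,0]}]'

```text
time: 18.75
position: [0.5324, -0.1221, 0.1509]
tool_rot: [-2.335, -2.098, 0.003]
ft_force: [-1.2, 0.1, 0.0]
grip_width: 0.007
grip_force: 0.4
```

```bash
python3 -c "
from h import *
feel(2);knob()"
```

```text
t 18.85 X 0.5447 Y -0.0663 z 0.1520 Fy 0.14 sd 0.12 Fx 0.24 Fz 0.31 w 0.002 g 0.0
red 45 [326.  198.6] x 0.0348 z 0.1652 angle 1.09
```

>>> send_rows --motion '[{"claw":-1,"slide":[0,2,0],"delta_rot":[0,0,0]},{"claw":-1,"slide":[0,4,0],"delta_rot":[0,0,0]}]'

```text
time: 19.1
position: [0.5375, -0.1228, 0.152]
tool_rot: [-2.337, -2.099, -0.0]
ft_force: [-3.5, -0.1, -0.1]
grip_width: 0.007
grip_force: 1.3
```

```bash
python3 -c "
from h import *
feel(2);knob()"
```

```text
t 19.20 X 0.5474 Y -0.0664 z 0.1519 Fy -0.47 sd 0.37 Fx -2.33 Fz 0.29 w 0.003 g 0.8
red 43 [326.7 199. ] x 0.0365 z 0.1642 angle 1.118
```

>>> send_rows --motion '[{"claw":-1,"slide":[0,2,0],"delta_rot":[0,0,0]},{"claw":-1,"slide":[0,4,0],"delta_rot":[0,0,0]}]'

```text
time: 19.45
position: [0.5406, -0.1231, 0.1513]
tool_rot: [-2.336, -2.098, 0.002]
ft_force: [-4.9, 0.4, -2.8]
grip_width: 0.004
grip_force: 2.0
```

```bash
python3 -c "
from h import *
feel(2);knob()"
```

```text
t 19.55 X 0.5507 Y -0.0663 z 0.1511 Fy -0.09 sd 0.03 Fx -3.75 Fz -2.10 w 0.010 g 1.5
red 36 [328.4 200.3] x 0.0408 z 0.1612 angle 1.187
```

>>> send_rows --motion '[{"claw":-1,"slide":[0,2,0],"delta_rot":[0,0,0]},{"claw":-1,"slide":[0,4,0],"delta_rot":[0,0,0]}]'

```text
time: 19.8
position: [0.5419, -0.1232, 0.1508]
tool_rot: [-2.332, -2.095, 0.008]
ft_force: [-13.2, 1.8, 2.4]
grip_width: 0.005
grip_force: 6.6
```

```bash
python3 -c "
from h import *
feel(2);knob()"
```

```text
t 19.90 X 0.5517 Y -0.0663 z 0.1508 Fy 0.28 sd 0.14 Fx -12.20 Fz 2.06 w 0.005 g 5.6
red 38 [328.6 200.5] x 0.0412 z 0.1607 angle 1.196
```

The lever is at its stop: 1.196 rad, with the force jumping to 12 N. I'll back off and lift clear.

>>> send_rows --motion '[{"claw":-1,"slide":[0,-8,0],"delta_rot":[0,0,0]},{"claw":-1,"slide":[0,-20,0],"delta_rot":[0,0,0]},{"claw":-1,"slide":[0,-30,0],"delta_rot":[0,0,0]},{"claw":-1,"slide":[0,-30,-20],"delta_rot":[0,0,0]},{"claw":-1,"slide":[0,-30,-50],"delta_rot":[0,0,0]}]'

```text
time: 20.45
position: [0.5149, -0.1201, 0.2016]
tool_rot: [-2.337, -2.099, 0.0]
ft_force: [0.6, -0.3, 0.2]
grip_width: 0.007
grip_force: 0.0
```

>>> send_rows --motion '[{"claw":-1,"slide":[0,0,-30],"delta_rot":[0,0,0]},{"claw":-1,"slide":[0,0,-60],"delta_rot":[0,0,0]},{"claw":-1,"slide":[0,0,-80],"delta_rot":[0,0,0]},{"claw":-1,"slide":[0,0,-80],"delta_rot":[0,0,0]},{"claw":-1,"slide":[0,0,-80],"delta_rot":[0,0,0]}]'

```text
time: 20.95
position: [0.516, -0.1204, 0.2821]
tool_rot: [2.336, 2.099, 0.003]
ft_force: [-0.7, -0.1, -0.8]
grip_width: 0.004
grip_force: 0.0
```

```bash
python3 - <<'E'
from h import *
feel(2);knob()
w=ctrl.get_image('wrist'); a=.104; ux=np.array([np.cos(a),-np.sin(a),0]); uy=np.array([np.sin(a),np.cos(a),0])
i=w['color']; g=i.mean(2)
for X in(.522,.527,.532): print([(round(float(Y)*1000,1),int(g[tuple(np.round(proj(w,X*ux+Y*uy+[0,0,.1255])).astype(int)[::-1])])) for Y in np.arange(-.034,-.004,.0012)])
h=cv2.cvtColor(i,cv2.COLOR_BGR2HSV).astype(int); m=((h[...,0]<8)|(h[...,0]>172))&(h[...,1]>110)&(h[...,2]>40)
n,l,st,c=cv2.connectedComponentsWithStats(m.astype(np.uint8))
for k in range(1,n):
    if 150<st[k,4]<900: p=plane(w,c[k],.162); print(st[k].tolist(),c[k].round(1),"x",round(p@ux-.527,4),"Y",round(p@uy,4))
E
```

```text
t 21.05 X 0.5249 Y -0.0661 z 0.2808 Fy 0.23 sd 0.30 Fx -0.05 Fz -0.49 w 0.005 g 0.0
red 30 [329.  200.5] x 0.0421 z 0.1608 angle 1.206
[(-34.0, 174), (-32.8, 175), (-31.6, 167), (-30.4, 146), (-29.2, 101), (-28.0, 75), (-26.8, 66), (-25.6, 64), (-24.4, 77), (-23.2, 82), (-22.0, 75), (-20.8, 150), (-19.6, 128), (-18.4, 147), (-17.2, 193), (-16.0, 189), (-14.8, 177), (-13.6, 194), (-12.4, 230), (-11.2, 169), (-10.0, 189), (-8.8, 249), (-7.6, 245), (-6.4, 244), (-5.2, 244), (-4.0, 244)]
[(-34.0, 171), (-32.8, 172), (-31.6, 165), (-30.4, 126), (-29.2, 102), (-28.0, 74), (-26.8, 65), (-25.6, 64), (-24.4, 77), (-23.2, 80), (-22.0, 86), (-20.8, 176), (-19.6, 150), (-18.4, 173), (-17.2, 227), (-16.0, 231), (-14.8, 216), (-13.6, 204), (-12.4, 238), (-11.2, 202), (-10.0, 194), (-8.8, 220), (-7.6, 218), (-6.4, 218), (-5.2, 228), (-4.0, 228)]
[(-34.0, 168), (-32.8, 168), (-31.6, 160), (-30.4, 125), (-29.2, 102), (-28.0, 75), (-26.8, 64), (-25.6, 61), (-24.4, 75), (-23.2, 80), (-22.0, 77), (-20.8, 137), (-19.6, 124), (-18.4, 149), (-17.2, 189), (-16.0, 190), (-14.8, 184), (-13.6, 174), (-12.4, 227), (-11.2, 174), (-10.0, 192), (-8.8, 249), (-7.6, 245), (-6.4, 244), (-5.2, 244), (-4.0, 244)]
[355, 182, 20, 19, 285] [364.8 190.9] x 0.0421 Y -0.0639
[439, 322, 19, 16, 219] [447.8 329.4] x 0.1453 Y -0.2307
```

The lever is locked at about 1.2 rad. The pusher hasn't moved (knob Y -0.0639, disc profile as before), and the arm is clear and still. I'm handing in.

```bash
python3 -c "
from bench import ctrl
print(ctrl.close_job())"
```

```text
the job is handed in; nothing more can be done
None
```

The job is handed in: the sensing disc rests against the plunger at an estimated 2–3 N, the lever is at its locked stop (about 1.2 rad), and the arm is clear of everything; no verdict was returned on hand-in.

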